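# Jack up the side of a loaded carousel sampler and hold it

## Task

The two rubber feet under the lug side of the carousel sampler are to be changed: bring the little lever jack over and set it flat on the bench with its round saddle centred under the pad of the steel jacking lug marked by the moulded arrowhead, then press its handle down until both feet on that side stand well clear of the bench (5 mm or more). The sampler is full of open tubes, so lift slowly and smoothly, without jolting, tipping or shoving it, do not touch it with the gripper, and leave the other things on the bench where they are. The jack has no catch: finish while still holding the handle down, with the sampler up, so that a colleague can change the feet.

Things in the scene. Friction and masses are not known exactly. Their poses are not given: they have to be found in the camera images.
- sampler: carousel sampler, loose, about 4 kg: white housing 280 x 280 mm, 100 mm high, on four rubber feet 28 mm across and 30 mm high; grey tube carousel, mushroom cap and a probe arm on top (up to 275 mm). Origin: centre of its footprint at bench level; z up. The jacking lug stands out of the middle of its -y side, which is 140 mm from the origin
- lug (a point): centre of the underside of the round rubber lift pad (30 mm across) under the steel jacking lug; 40 mm over the bench while the sampler stands. The lug is a shelf 50 mm wide, 8 mm thick with its pad, standing 46 mm out of the sampler's -y side; the pad's centre is 25 mm out from that side, right below the domed bolt seen on top; a moulded arrowhead on the housing points down at it. Axes as the sampler's
- foot_a (a point): centre of the underside of the foot on the lug side towards the sampler's -x; at bench level while it stands
- foot_b (a point): centre of the underside of the foot on the lug side towards the sampler's +x
- jack: the lever jack, loose, 0.82 kg in all: dark steel base plate 190 x 70 x 6 mm with, from back to front, a long rubber-gripped handle rising to the back, a pair of upright cheek plates, and a round steel saddle. Origin: on the underside, below the handle's pivot; its x axis points to the saddle, z up. Base plate reaches from 100 mm behind the origin to 90 mm ahead. It must be slid in under the lug from the side: at rest the saddle passes 8 mm below the pad
- jack_mid (a point): the place to grasp the jack: between its two cheek plates, 40 mm above the jack's underside, over the origin (centre of mass about 15 mm behind it). The cheeks measure 38 mm across outside (along the jack's y), 40 mm along x, and stand from the base plate up to 62 mm. Axes as the jack's
- saddle_top (a point): centre of the saddle's flat top, a disc 34 mm across, 60 mm ahead of the jack's origin, 32 mm above the jack's underside at rest; it rises straight up by 60 mm per radian of handle travel, 24 mm in all
- grip (a point): middle of the top face of the handle's rubber grip, where it is pressed: 190 mm behind the pivot, 11 mm above the handle's centre line. The grip is 90 mm long, 26 mm wide and 22 mm deep; x runs along the handle towards the pivot
- lever (a joint): jack handle, rad: 0 up (rising to the back 0.38 rad above level), 0.40 fully down (0.02 below level, at its stop). Turns about a pin 48 mm above the jack's underside, over the origin. A spring returns it (1 to 2 N at the grip); lifting takes 6 to 11 N. The saddle meets the pad at about 0.13; the feet are 5 mm clear at 0.24, 11 mm at 0.35. Up to 100 mm/s at the grip is smooth; let go, it drops
- spare_foot: new rubber foot, 28 mm across, 34 mm high, beside the lug; leave alone; origin at its underside
- screwdriver: screwdriver, 140 mm long, lying on the other side of the lug; leave alone
- tube_rack: white tube rack, 70 x 190 mm, 81 mm high over the tubes; leave alone
- reagent: amber bottle, 60 mm across, 130 mm high; leave alone
- beaker: glass beaker, 66 mm across, 70 mm high; leave alone
- cap_tray: grey tray of caps, 70 x 90 mm, 32 mm high; leave alone

How it is judged (in metres and radians):
On the way, in this order (a step that is already met when the one before it is completed fails the run):
1. the jack stands flat on the bench, handle up, its saddle within 10 mm of the middle of the lug's pad, the sampler still on its feet (height (world z) of jack below 0.004 m and angle between jack's own z axis and vertical below 0.06 rad and horizontal distance between saddle_top and lug below 0.01 m and value of joint lever below 0.08 rad and linear speed of jack below 0.02 m/s and height (world z) of each of foot_a, foot_b below 0.003 m), for 0.2 s.
2. the handle is pressed and both feet on the lug side are off the bench (height (world z) of each of foot_a, foot_b above 0.005 m and value of joint lever above 0.15 rad and contact force between jack and sampler above 5 N), for 0.2 s.
At the end, for the whole second after the job is handed in: Both lug-side feet over 5 mm off the bench, sampler at rest within 25 mm of its start; jack flat (0.06 rad), saddle within 14 mm of the pad's middle, carrying over 5 N; handle past 0.15 rad, held by the fingers (over 1.5 N); robot off the sampler (all of step 2 and height (world z) of jack below 0.004 m and angle between jack's own z axis and vertical below 0.06 rad and horizontal distance between saddle_top and lug below 0.014 m and contact force between the fingers and jack above 1.5 N and contact force between each of the arm, the fingers and sampler below 0.5 N and linear speed of sampler below 0.02 m/s and distance of sampler from where it was at the start of the episode below 0.025 m); the arm keeps its last pose, push and grip.
It fails at once if the sampler is shoved (more than 25 mm) (distance of sampler from where it was at the start of the episode above 0.025 m).
It fails at once if the sampler is jolted (turns faster than 0.4 rad/s, or more than 45 N on the jack) (angular speed of sampler above 0.4 rad/s or contact force between jack and sampler above 45 N).
It fails at once if the sampler is tipped by more than 0.12 rad (angle between sampler's own z axis and vertical above 0.12 rad).
It fails at once if the robot pushes on the sampler (more than 3 N) (contact force between any of the fingers, the arm and sampler above 3 N).
It fails at once if one of the other things on the bench is disturbed (moved more than 30 mm) (distance of any of spare_foot, screwdriver, tube_rack, reagent, beaker, cap_tray from where it was at the start of the episode above 0.03 m).
It also fails if it takes over 64 s, if anything falls off the work surface, if the arm or the gripper's body presses on something with over 40 N, if the wrist force passes 120 N, or if a joint passes its speed limit or range.

## Robot

A 7-joint arm with a two-finger parallel gripper is mounted at the origin on the work surface. World frame = base frame: x ahead of the robot, y to its left, z up, the work surface at z = 0. Lengths are in m, angles in degrees, forces in N, time in s.
With the tool pointing down it reaches from about 0.4 to 0.75 m from the base axis. Payload 19.5 kg.
Tool frame: the origin (TCP) lies midway between the tips of the shut fingers; the grasp point (between the pads) lies 19 mm behind it; z points along the fingers, y is the line along which they close (so a half turn about z gives the same grasp; the last joint's range is limited). The gripper opens to 85 mm and grips with 20 to 120 N. Pads are 22 mm wide; open, the fingers measure 114 mm over their backs; the gripper's body (76 mm by 85 mm) begins 54 mm behind the grasp point. The pads swing forward as they close: fully open they stand 13 mm farther back than shut.
Start: joints at [69.803, 40.479, -1.581, 85.061, 1.261, 54.483, -4.326], TCP at [0.176, -0.547, 0.231] pointing down, gripper open.
Joint ranges: [-155.06, 155.06], [-18.47, 123.98], [-90, 86.84], [0, 140.48], [-83.41, 263.41], [0, 116], [-161.91, 161.91]. Speed limits (degrees/s): [108.29, 108.29, 147.25, 147.25, 172.46, 172.46, 172.46].

## Interface

Orientations are given as [roll, pitch, yaw] about the fixed x, y, z axes, in that order (R = Rz(yaw) Ry(pitch) Rx(roll)).
In Python, from rig import env, vision, ticket, boxes_of gives the robot as it stands.
- The arm moves only by the tool drive_tool, never from a script. Its argument "motion" is a list of rows, each a list of 7 numbers: the shift along the world's x, y, z normalised to -1 to 1, where 1 is 0.25 m, then the turn, a rotation vector about the world's x, y, z normalised to -1 to 1, where 1 is pi rad, then the finger opening in mm, from 0 to 85.4. In form: [[tx, ty, tz, rx, ry, rz, jaw], ...]. A call has 1 to 8 rows; each row is the pose to reach, as a shift and turn from the pose commanded when the call began, turning the shorter way round; what a row does not reach only later rows make up. A row lasts 1/12 s, in which the tool goes at most 41.7 mm and 7.16 degrees, less where a joint would pass 70% of its speed; a pose out of reach is approached as far as the arm can. A call with a number of a shift or a turn outside -1 to 1 is refused whole. A call with a gripper value outside its range is refused whole. The fingers move at their own pace and stop on an object; "squeeze" is the grip in N (left out, the last holds). Time passes only in rows, so rows that repeat a pose let the fingers close. It gives the time, the measured TCP pose, the force and the opening at its end, in the units of the state.
- env.observe(): the state, without advancing time (a new reading comes with each control period).
- vision.grab_frame(name): name is "scene" or "top" or "wrist"; returns (picture, depth): 384x512x3 uint8, blue, green, red; 384x512 float32, m along the optical axis (not along the pixel's ray), 0 where there is no reading.
- vision.camera_info(name): a dict with "fx", "fy", "cx", "cy" (pixels), "xyz" and "orientation" of the camera in the world. Camera axes: x right, y down, z forward; pixel columns grow to the right and rows downward; lengths in m; the calibration is good to about 2 mm. A picture is of the moment at which its call begins: read the wrist's pose just before it. camera_info takes no time and is no camera call; for the wrist camera it gives the pose at the moment of the call.
- ticket.finish_job(): hands the job in, once; it reports no verdict.
Trained networks look in the newest picture that a camera, given by its name, has taken for a name from the list of things; names that differ only in an ending like _2 or _b are one class to them, and where a whole thing is asked for, a point or a joint stands for the part that bears it (a point fixed in the world has none). Each returns a list of dicts, best first, with "conf" (0 to 1); they miss things now and then, are a little off and sometimes report something else, mostly with a low value. They report only what shows in the picture. A call takes as long as a camera call.
- boxes_of(camera, name): "location" ([column, row] in pixels, amid what is visible of it).
The state is a dict: "time": time; "joint_pos": joint angles; "dq": joint speeds; "joint_efforts": joint torques, N m; "tool_pos": TCP position; "tcp_rot": TCP orientation; "contact_force": force on the tool from outside, world axes, zero at the start; "wrist_torque": the same for the moment, N m; "width": finger opening in m.
Only numpy, scipy, OpenCV 4.12 (cv2) and the standard library are available. Lean on these libraries where they do the work, as an engineer would, in place of code of your own. Each camera call takes 0.05 s, during which the arm holds its last target. There are 200 camera calls.

## Working session

There is one attempt and no reset: what is moved stays moved. The work goes in short steps, Python scripts to look and compute and a tool call to move; the robot and the scene stay as the last step left them, time stands still between calls to the robot, and variables do not carry over. Pictures are saved under pics/ and viewed, on a budget of 10 in all, crops included, one or two more only if the job needs it, and the job is handed in when it is done.

Besides the shell and the picture viewer there is one more tool, called after ">>>" in YAML: its name, and indented under it one key for each argument. drive_tool: Moves the arm, as the interface text tells. Its arguments: {"type":"object","properties":{"motion":{"type":"array"},"squeeze":{"type":"number"}},"required":["motion"]}

```bash
mkdir -p pics
cat > h.py <<'E'
import numpy as np, cv2
from scipy.spatial.transform import Rotation as R
from rig import env, vision, ticket, boxes_of
def cam(n):
    i=vision.camera_info(n); 
    return i, R.from_euler('xyz',i['orientation'],degrees=True).as_matrix(), np.array(i['xyz'])
def cloud(n,d):
    i,M,t=cam(n); v,u=np.mgrid[:d.shape[0],:d.shape[1]]
    p=np.stack([(u-i['cx'])/i['fx']*d,(v-i['cy'])/i['fy']*d,d],-1)
    return p@M.T+t
def px(n,P):
    i,M,t=cam(n); q=(np.asarray(P)-t)@M; return q[...,0]/q[...,2]*i['fx']+i['cx'], q[...,1]/q[...,2]*i['fy']+i['cy']
E
python3 - <<'E'
from h import *
s=env.observe(); print(s)
for n in ('scene','top'):
    im,d=vision.grab_frame(n); cv2.imwrite(f'pics/{n}0.png',im); np.save(f'{n}0.npy',d)
    print(n,vision.camera_info(n)); W=cloud(n,d)
    for k in ['sampler','lug','jack','jack_mid','saddle_top','grip','spare_foot','screwdriver','tube_rack','reagent','beaker','cap_tray']:
        for b in boxes_of(n,k)[:2]:
            c,r=b['location']; print(k,round(b['conf'],2),np.round(b['location']),np.round(W[int(r),int(c)],3))
a=cv2.imread('pics/scene0.png');b=cv2.imread('pics/top0.png')
E
```

```text
{'time': 0.0, 'joint_pos': array([69.80390643, 40.51497973, -1.58346563, 85.08472277,  1.25981076,
       54.48287111, -4.32718692]), 'dq': array([ 0.0132446 ,  0.10879952, -0.01802135, -0.02047984,  0.17189422,
       -0.08700407,  0.01899922]), 'joint_efforts': array([-1.82237159e-04, -8.83214164e+01,  1.23442389e+00, -2.36162174e+01,
        1.69295899e-02,  6.66915686e-03,  2.09326299e-05]), 'tool_pos': array([ 0.17576707, -0.54718903,  0.23081539]), 'tcp_rot': array([-1.79934720e+02,  8.61669306e-04,  1.78059738e+01]), 'contact_force': array([-0.12348485, -0.00756046,  0.18721953]), 'wrist_torque': array([ 0.0361633 ,  0.00508384, -0.03692439]), 'width': 0.08536944918536404}
scene {'fx': 356.2079786025989, 'fy': 356.2079786025989, 'cx': 250.23575797675485, 'cy': 194.3974866659219, 'xyz': array([ 1.09566176, -0.03713421,  0.64697588]), 'orientation': array([-136.87994002,    0.72114274,   94.8693735 ])}
sampler 0.6 [416. 194.] [0.606 0.23  0.148]
lug 0.62 [416. 194.] [0.606 0.232 0.148]
jack 0.89 [183. 195.] [ 0.546 -0.251  0.046]
jack_mid 0.67 [185. 194.] [ 0.552 -0.243  0.053]

[... 914 characters left out ...]
73. 236.] [ 0.458 -0.342  0.114]
lug 0.61 [103. 208.] [0.531 0.221 0.185]
jack 0.91 [323. 209.] [ 0.522 -0.243  0.067]
jack_mid 0.64 [321. 212.] [ 0.517 -0.25   0.004]
saddle_top 0.64 [293. 187.] [ 0.578 -0.182  0.034]
grip 0.63 [368. 234.] [ 0.465 -0.332  0.111]
spare_foot 0.42 [219. 246.] [ 0.441 -0.     0.024]
spare_foot 0.38 [101. 208.] [0.533 0.224 0.184]
screwdriver 0.71 [220. 246.] [ 0.441 -0.002  0.021]
tube_rack 0.72 [270. 112.] [ 0.759 -0.131  0.049]
reagent 0.79 [347. 118.] [ 0.725 -0.299  0.107]
beaker 0.85 [199. 103.] [0.803 0.048 0.001]
beaker 0.4 [293. 186.] [ 0.58  -0.182  0.032]
cap_tray 0.72 [296. 296.] [ 0.315 -0.183  0.004]
cap_tray 0.28 [222. 245.] [ 0.443 -0.007  0.023]
```

View pics/scene0.png

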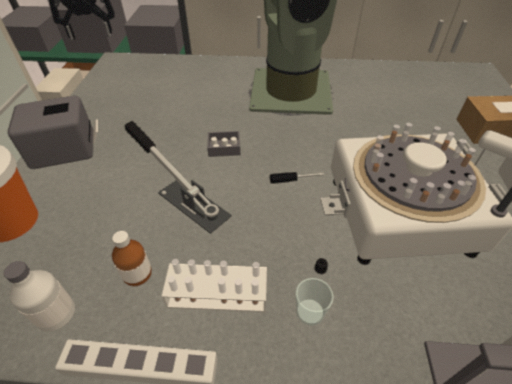

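View pics/top0.png

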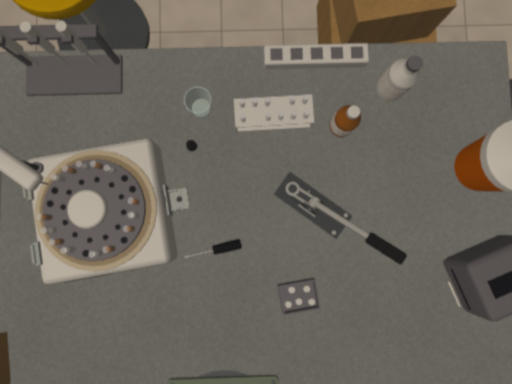

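The scene picture shows the lug plate at about (335,204), with the spare foot at (321,266) and the screwdriver at (295,177) on either side of it. The jack's base is at (195,204) with the saddle at (210,210), and its handle runs to (138,135). The top picture shows the lug at (178,199), the saddle at (293,188), the cheeks at (313,203) and the grip at (385,248).

Run:
```python
from h import *
im=cv2.imread('pics/top0.png'); d=np.load('top0.npy'); W=cloud('top',d); Z=W[...,2]
def rect(m,n):
    k,l,st,_=cv2.connectedComponentsWithStats(m.astype(np.uint8)); 
    i=1+np.argmax(st[1:,4]); P=W[l==i]; r=cv2.minAreaRect((P[:,:2]*1000).astype(np.float32)); print(n,st[i],r,P.mean(0).round(4))
v,u=np.mgrid[:384,:512]
win=lambda a,b,c,e:(u>a)&(u<b)&(v>c)&(v<e)
print('bench z',np.median(Z[win(230,300,200,240)]))
rect((Z>.09)&(Z<.115)&win(20,172,120,300),'housing')
rect((Z>.0)&(Z<.31)&(Z>.08)&win(20,172,120,300),'housing+')
rect((Z>.038)&(Z<.075)&win(160,200,175,220),'lug')
print((Z[182:216:2,160:196:2]*1000).round().astype(int))
g=im.max(2)
rect(((g<75)|(Z>.015))&win(268,356,168,242),'plate')
rect((Z>.025)&(Z<.04)&win(280,303,177,200),'saddle')
rect((Z>.08)&win(330,412,210,270),'grip')
h=(Z>.04)&win(300,412,190,270);P=W[h]
c=P[:,:2].mean(0);_,_,V=np.linalg.svd(P[:,:2]-c);print('handle',c,V[0],np.degrees(np.arctan2(*V[0][::-1])))
rect((Z>.03)&win(180,203,135,157),'spare');rect((g<60)&win(205,250,230,260),'sdriver')
a=cv2.resize(im[160:260,150:420],None,fx=2.9,fy=2.9,interpolation=cv2.INTER_CUBIC);cv2.imwrite('pics/c1.png',a)
```

```text
bench z -0.00011685746574929823
housing [152 141  20 113 260] ((557.2577514648438, 115.37460327148438), (251.64501953125, 5.706793785095215), 8.984796524047852) [0.5573 0.1163 0.1035]
housing+ [   21   139   151   146 17332] ((528.6788330078125, 253.08975219726562), (283.05078125, 292.948486328125), 8.907624244689941) [0.5269 0.2427 0.147 ]
lug [162 176  28  44 472] ((562.2232055664062, 94.13792419433594), (103.44520568847656, 46.869441986083984), 8.82635498046875) [0.555  0.0951 0.0509]
[[105  87  65   2   0   0  -1  -1  -4  -4  -3  -1   0   1  -1   4  -1   0]
 [112  88  68   3  -2   1  -3   1   1   0  -1   0  -1  -1  -1   0   0   3]
 [117  92  90  84  -3   0  -2   1   3   0   0  -2   2  -2  -1  -5  -1  -1]
 [117  97  88  85  45   0   1  -2   0  -3  -1  48  47  49   5   4   0   1]
 [118 111  89  76  52  57  59  60  57  47  47  45  51  49  -1   1   0  -3]
 [121 115  87  80  54  48  50  47  48  51  49  46  49  49   1   1   3  -1]
 [121 109  87  87  64  49  48  48  49  45  50  45  45  46  -1  -1  -2  -3]
 [120 112 103  91  63  48  47  50  46  48  49  48  49  45  -1   1   0   4]
 [123 1
[... 833 characters left out ...]
saddle [286 182  17  18 185] ((571.0750122070312, -185.63693237304688), (45.459529876708984, 32.723045349121094), 62.47582244873047) [ 0.5714 -0.1825  0.0324]
grip [335 214  72  51 769] ((476.7223815917969, -248.52769470214844), (337.276611328125, 75.16024017333984), 74.39956665039062) [ 0.4452 -0.3483  0.1199]
handle [ 0.47397815 -0.305364  ] [-0.52394873 -0.85174981] -121.59749895309369
spare [189 142   3   4   8] ((690.68994140625, 65.44436645507812), (6.529956817626953, 5.116213798522949), 40.50918960571289) [0.6907 0.0652 0.0335]
sdriver [213 239  28  15 263] ((447.64886474609375, -35.457252502441406), (33.7983283996582, 106.19316101074219), 25.665966033935547) [ 0.4401 -0.0194  0.0341]
```

View pics/c1.png

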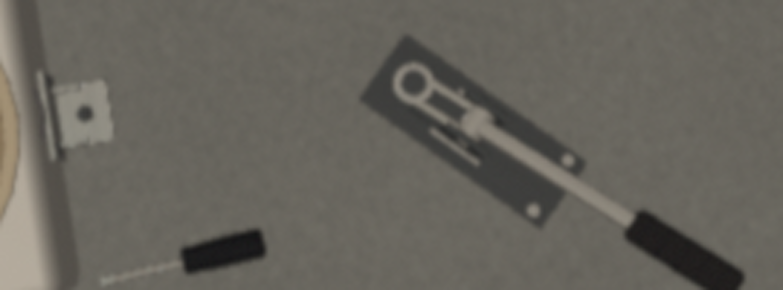

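Run:
```python
from h import *
i,M,t=cam('top')
def at(c,r,z):
    q=M@np.array([(c-i['cx'])/i['fx'],(r-i['cy'])/i['fy'],1]); return (t+q*(z-t[2])/q[2])[:2]
f=lambda c,r,z: at(150+(c+.5)/2.9-.5,160+(r+.5)/2.9-.5,z)
print('bolt',f(85,113,.053)); 
L=[f(*p,.049) for p in((103,80),(112,140))]; print('lug tip corners',L)
s=f(413,82,.032); print('saddle',s)
C=np.array([f(*p,.006) for p in((406,35),(585,163),(542,228),(361,98))]); print(C, C.mean(0))
fr=(C[0]+C[3])/2; bk=(C[1]+C[2])/2; x=(fr-bk); print(np.linalg.norm(x),np.linalg.norm(C[0]-C[3])); x/=np.linalg.norm(x)
print('yaw',np.degrees(np.arctan2(x[1],x[0])),'origin(plate)',C.mean(0)+.005*x,'origin(saddle)',s-.06*x)
print('rivets',[f(568,160,.01),f(533,210,.01)])
g=np.array([.4452,-.3483]);print('grip bearing',np.degrees(np.arctan2(*(s-g)[::-1])))
print('drv',f(262,242,.01),f(185,262,.01),f(102,282,.01))
W=cloud('top',np.load('top0.npy'))
# housing front edge line: z .09-.098 edge
d=np.load('top0.npy');Z=W[...,2];v,u=np.mgrid[:384,:512]
m=(Z>.07)&(Z<.095)&(u>150)&(u<172)&(v>145)&(v<265);P=W[m];c=P[:,:2].mean(0);_,_,V=np.linalg.svd(P[:,:2]-c);print('face',c,np.degrees(np.arctan2(*V[0][::-1])),len(P))
S=W[(Z>.02)&(u>180)&(u<203)&(v>135)&(v<157)];print('spare',S.mean(0),S.min(0),S.max(0))
```

```text
bolt [0.5552141  0.08956073]
lug tip corners [array([0.58212531, 0.07532443]), array([0.53296724, 0.06858767])]
saddle [ 0.5757293  -0.17951197]
[[ 0.61875704 -0.17766305]
 [ 0.50530733 -0.32632462]
 [ 0.45135028 -0.28731952]
 [ 0.5655496  -0.13743568]] [ 0.53524106 -0.23218572]
0.18771883603845724 0.0667028650401283
yaw 52.67348874242066 origin(plate) [ 0.53827284 -0.22820975] origin(saddle) [ 0.53934791 -0.22722355]
rivets [array([ 0.50813459, -0.31100649]), array([ 0.46677564, -0.27951575])]
grip bearing 52.284047938986866
drv [ 0.44594279 -0.05030632] [0.43097692 0.01462953] [0.41620226 0.08432536]
face [0.56438081 0.11624724] -171.20739290108457 255
spare [0.68740675 0.06327464 0.03699617] [ 0.48587809 -0.0759956   0.02021854] [0.70147444 0.07639076 0.99913584]
```

Geometry is consistent: the plate measures 188 x 67 mm, and the bolt, lug tip and housing face agree within 3 mm. Jack origin is about (0.539, -0.228) with yaw 52.7°, and the lug is about (0.555, 0.090) with sampler yaw about 8.8°. Moving above the jack.

>>> drive_tool:
  motion:
    - [0.72,0.64,-0.12,0,0,0.194,85]
    - [0.72,0.64,-0.12,0,0,0.194,85]
    - [0.72,0.64,-0.12,0,0,0.194,85]
    - [0.72,0.64,-0.12,0,0,0.194,85]
    - [0.72,0.64,-0.12,0,0,0.194,85]
    - [0.72,0.64,-0.12,0,0,0.194,85]
    - [0.72,0.64,-0.12,0,0,0.194,85]

```text
time: 1.88
tool_pos: [0.3609, -0.3823, 0.2008]
tcp_rot: [-180.0, -0.2, 53.2]
contact_force: [1.5, 1.4, -0.8]
width: 0.085
```

>>> drive_tool:
  motion:
    - [0.73,0.64,0,0,0,0,85]
    - [0.73,0.64,0,0,0,0,85]
    - [0.73,0.64,0,0,0,0,85]
    - [0.73,0.64,0,0,0,0,85]
    - [0.73,0.64,0,0,0,0,85]
    - [0.73,0.64,0,0,0,0,85]
    - [0.73,0.64,0,0,0,0,85]
    - [0.73,0.64,0,0,0,0,85]

```text
time: 2.55
tool_pos: [0.5392, -0.2261, 0.2009]
tcp_rot: [-180.0, -0.0, 52.9]
contact_force: [-0.1, -0.7, -0.1]
width: 0.0854
```

Run:
```python
from h import *
s=env.observe(); print(s['time'],s['tool_pos'],s['tcp_rot'],s['joint_pos'])
print(vision.camera_info('wrist'))
im,d=vision.grab_frame('wrist'); W=cloud('wrist',d); np.save('w1.npy',W)
for k in ['jack','jack_mid','saddle_top','grip']:
    for b in boxes_of('wrist',k)[:1]:
        c,r=b['location']; print(k,round(b['conf'],2),np.round(b['location']),np.round(W[int(r),int(c)],3))
for P in ([.539,-.228,.06],[.5757,-.18,.032],[.6188,-.1777,.006],[.4514,-.2873,.006]):
    c,r=px('wrist',np.array(P)); cv2.circle(im,(int(c),int(r)),3,(0,0,255),1); print(P,c,r)
cv2.imwrite('pics/w1.png',im)
```

```text
2.55 [ 0.53919908 -0.22610267  0.20094183] [-1.79978875e+02 -1.25008066e-02  5.28647013e+01] [ 22.97416743  43.39436674  -6.75518274  85.25940694   5.88585394
  51.70875763 -22.73690231]
{'fx': 301.6864311513104, 'fy': 301.6864311513104, 'cx': 255.29737667433773, 'cy': 191.5686582683883, 'xyz': array([ 0.58346751, -0.16767252,  0.34409192]), 'orientation': array([ 1.63241773e+02,  3.84189442e-02, -3.71567603e+01])}
jack 0.75 [257. 175.] [ 0.542 -0.225  0.057]
jack_mid 0.68 [253. 174.] [ 0.539 -0.221  0.058]
saddle_top 0.7 [260. 115.] [ 0.578 -0.183  0.031]
grip 0.97 [255. 235.] [ 0.508 -0.267  0.078]
[0.539, -0.228, 0.06] 256.17046827656725 178.10998862846975
[0.5757, -0.18, 0.032] 256.1570509519242 112.789965198824
[0.6188, -0.1777, 0.006] 287.14176487699945 84.51905749804577
[0.4514, -0.2873, 0.006] 228.89761846265907 245.90942384944103
```

View pics/w1.png

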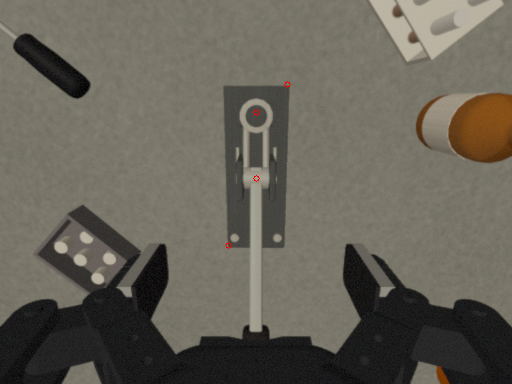

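The wrist picture shows the overlay dots landing on the saddle (256,114), the cheeks (256,178) and the plate corners, so the pose estimate is good to about 2 mm and the jaws straddle it squarely. Descend and grip.

>>> drive_tool:
  motion:
    - [0,-0.006,-0.16,0,0,0,85]
    - [0,-0.006,-0.32,0,0,0,85]
    - [0,-0.006,-0.46,0,0,0,85]
    - [0,-0.006,-0.56,0,0,0,85]
    - [0,-0.006,-0.64,0,0,0,85]
    - [0,-0.006,-0.69,0,0,0,85]
    - [0,-0.006,-0.71,0,0,0,85]
    - [0,-0.006,-0.71,0,0,0,85]

```text
time: 3.47
tool_pos: [0.538, -0.2292, 0.0235]
tcp_rot: [-180.0, 0.0, 52.7]
contact_force: [-0.2, -0.4, 0.8]
width: 0.085
```

>>> drive_tool:
  motion:
    - [0,0,0,0,0,0,30]
    - [0,0,0,0,0,0,30]
    - [0,0,0,0,0,0,30]
    - [0,0,0,0,0,0,30]
    - [0,0,0,0,0,0,30]
    - [0,0,0,0,0,0,30]
    - [0,0,0,0,0,0,30]
    - [0,0,0,0,0,0,30]
  squeeze: 60

```text
time: 4.13
tool_pos: [0.5385, -0.229, 0.0247]
tcp_rot: [180.0, -0.0, 52.7]
contact_force: [-3.2, 2.1, 9.5]
width: 0.0373
```

>>> drive_tool:
  motion:
    - [0,0,0.04,0,0,0,30]
    - [0,0,0.1,0,0,0,30]
    - [0,0,0.16,0,0,0,30]
    - [0,0,0.2,0,0,0,30]
    - [0,0,0.2,0,0,0,30]

```text
time: 4.55
tool_pos: [0.5391, -0.2292, 0.0758]
tcp_rot: [179.9, -0.0, 52.7]
contact_force: [0.4, -0.6, -7.9]
width: 0.0375
```

>>> drive_tool:
  motion:
    - [0.02,0.08,0,0,0,0.03,30]
    - [0.04,0.18,0,0,0,0.065,30]
    - [0.07,0.29,0,0,0,0.1,30]
    - [0.09,0.4,0,0,0,0.14,30]
    - [0.12,0.51,0,0,0,0.18,30]
    - [0.14,0.6,0,0,0,0.215,30]
    - [0.158,0.684,0,0,0,0.256,30]
    - [0.158,0.684,0,0,0,0.256,30]

```text
time: 5.22
tool_pos: [0.5784, -0.0527, 0.0733]
tcp_rot: [180.0, -0.2, 99.5]
contact_force: [-0.6, 1.6, -7.2]
width: 0.0375
```

Run:
```python
from h import *
s=env.observe(); print(s['time'],s['tool_pos'],s['tcp_rot'],s['contact_force'],s['wrist_torque'],s['width'])
im,d=vision.grab_frame('wrist'); W=cloud('wrist',d); np.save('w2.npy',W)
for k in ['jack','lug','saddle_top','spare_foot','screwdriver']:
    for b in boxes_of('wrist',k)[:1]:
        c,r=b['location']; print(k,round(b['conf'],2),np.round(b['location']),np.round(W[int(r),int(c)],3))
for P in ([.555,.0905,.053],):
    c,r=px('wrist',np.array(P)); cv2.circle(im,(int(c),int(r)),3,(0,0,255),1); print(P,c,r)
cv2.imwrite('pics/w2.png',im);
```

```text
5.2167 [ 0.57838185 -0.05266717  0.07326058] [179.96890321  -0.19082142  99.54680127] [-0.55654267  1.56474724 -7.20858048] [ 0.40922046 -0.01682752  0.00823477] 0.03752589495876323
jack 0.79 [257. 186.] [ 0.573 -0.027  0.055]
lug 0.23 [257. 128.] [0.568 0.006 0.081]
saddle_top 0.57 [256. 127.] [0.568 0.006 0.082]
spare_foot 0.77 [468.  55.] [0.685 0.063 0.024]
screwdriver 0.58 [ 53. 113.] [ 0.444 -0.01   0.024]
[0.555, 0.0905, 0.053] 256.44316753411096 -81.3264906768791
```

View pics/w2.png

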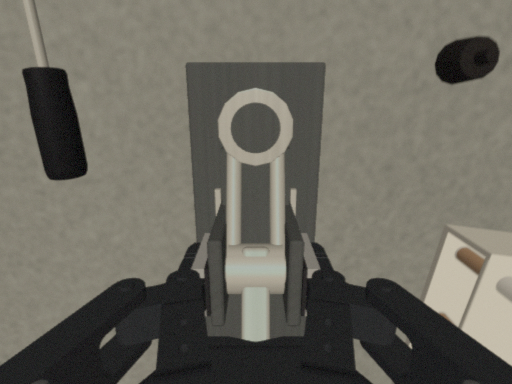

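The wrist picture shows the jack held square, saddle ring at (256,127), with the spare foot (468,60) and the screwdriver (55,120) well clear of the lane. Lower to about 2–3 mm over the bench.

>>> drive_tool:
  motion:
    - [0,0,-0.05,0,0,0,30]
    - [0,0,-0.1,0,0,0,30]
    - [0,0,-0.145,0,0,0,30]
    - [0,0,-0.17,0,0,0,30]
    - [0,0,-0.184,0,0,0,30]
    - [0,0,-0.184,0,0,0,30]
    - [0,0,-0.184,0,0,0,30]

```text
time: 6.1
tool_pos: [0.578, -0.0579, 0.0279]
tcp_rot: [180.0, -0.0, 98.8]
contact_force: [-0.2, 0.3, -7.9]
width: 0.0369
```

Run:
```python
from h import *
s=env.observe(); print(s['time'],s['tool_pos'],s['tcp_rot'],s['contact_force'])
im,d=vision.grab_frame('wrist'); W=cloud('wrist',d)
boxes_of('wrist','saddle_top')
b=boxes_of('wrist','saddle_top')[0]; print(b,W[int(b['location'][1]),int(b['location'][0])])
c,r=map(int,b['location']); p=W[r-45:r+45,c-45:c+45].reshape(-1,3); p=p[(p[:,2]>.027)&(p[:,2]<.045)]
ang=np.radians(s['tcp_rot'][2]); x=np.array([np.cos(ang),np.sin(ang)]); q=p[:,:2]-s['tool_pos'][:2]
a=q@x; k=a>.042; print('saddle fwd range',np.percentile(a[k],[1,99]),'lat',np.percentile((q@[-x[1],x[0]])[k],[1,99]),'z',np.median(p[k,2]))
im,d=vision.grab_frame('scene'); W=cloud('scene',d)
for n in('lug','saddle_top'):
  for b in boxes_of('scene',n)[:2]: print(n,b,W[int(b['location'][1]),int(b['location'][0])])
cv2.imwrite('pics/s2.png',cv2.resize(im[120:280,180:400],None,fx=3.5,fy=3.5,interpolation=cv2.INTER_CUBIC))
```

```text
6.1 [ 0.57795708 -0.05790643  0.02789853] [ 1.79996918e+02 -6.04590804e-04  9.88020446e+01] [-0.21371478  0.2690585  -7.85010258]
{'location': [256.6, 126.0], 'conf': 0.9} [0.56844641 0.00419183 0.03650674]
saddle fwd range [0.04367059 0.07739778] lat [-0.015219    0.01573299] z 0.036091771085904084
lug {'location': [416.1, 192.6], 'conf': 0.64} [0.60202543 0.23268549 0.14895211]
saddle_top {'location': [290.3, 207.7], 'conf': 0.64} [ 5.59855924e-01 -6.79136222e-05  3.73751833e-02]
saddle_top {'location': [312.1, 298.6], 'conf': 0.19} [0.76510424 0.04570565 0.01026551]
```

View pics/s2.png

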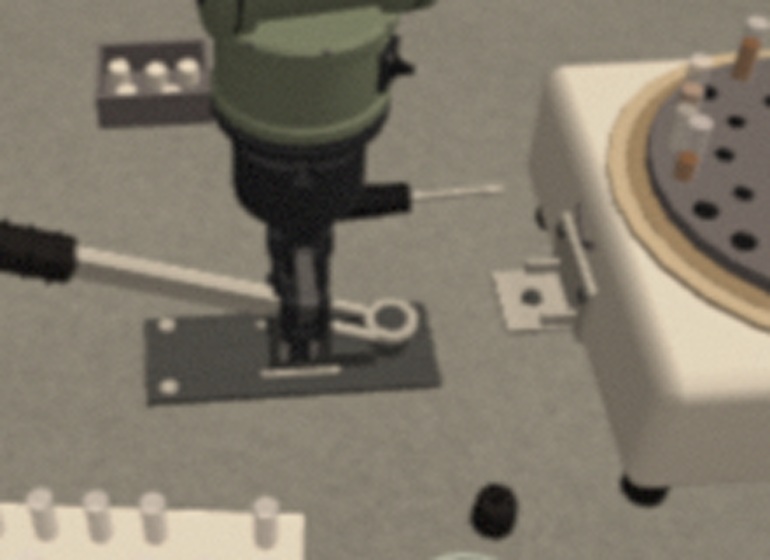

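The scene crop shows the jack just above the bench with the saddle at (391,318) and the lug bolt at (531,297). I'll cross-check the remaining shift with this camera.

Run:
```python
from h import *
i,M,t=cam('scene')
def at(c,r,z):
    c=180+(c+.5)/3.5-.5; r=120+(r+.5)/3.5-.5
    q=M@np.array([(c-i['cx'])/i['fx'],(r-i['cy'])/i['fy'],1]); return (t+q*(z-t[2])/q[2])[:2]
s=at(391,318,.0355); b=at(531,297,.053); tcp=np.array([.578,-.0579]); a=np.radians(98.8); x=np.array([np.cos(a),np.sin(a)])
sk=tcp+.0605*x
print(s,sk,'scene bolt',b,'shift scene',b-s,'shift top',np.array([.555,.0905])-sk)
print('lug tips',at(510,329,.048),at(493,272,.048),at(578,319,.048))
```

```text
[0.5684561  0.00318223] [0.56874436 0.00188782] scene bolt [0.55945615 0.09020004] shift scene [-0.00899996  0.08701781] shift top [-0.01374436  0.08861218]
lug tips [0.58278073 0.0763825 ] [0.53487161 0.06820847] [0.57136346 0.11932656]
```

>>> drive_tool:
  motion:
    - [-0.002,0.02,-0.004,0,0,0,30]
    - [-0.009,0.07,-0.006,0,0,0,30]
    - [-0.017,0.13,-0.006,0,0,0,30]
    - [-0.026,0.19,-0.006,0,0,0,30]
    - [-0.034,0.25,-0.006,0,0,0,30]
    - [-0.041,0.305,-0.006,0,0,0,30]
    - [-0.046,0.34,-0.006,0,0,0,30]
    - [-0.048,0.356,-0.006,0,0,0,30]

```text
time: 7.07
tool_pos: [0.5655, 0.0334, 0.0263]
tcp_rot: [-180.0, -0.1, 98.9]
contact_force: [0.6, -0.4, -7.4]
width: 0.0372
```

Run:
```python
from h import *
im,d=vision.grab_frame('scene'); s=env.observe(); print(s['time'],s['tool_pos'],s['tcp_rot'],s['contact_force'],s['wrist_torque'])
a=cv2.resize(im[150:270,240:400],None,fx=4,fy=4,interpolation=cv2.INTER_CUBIC)
im2,d2=vision.grab_frame('wrist'); b=cv2.resize(im2,(640,480))
cv2.imwrite('pics/s3.png',a); cv2.imwrite('pics/w3.png',b)
W=cloud('wrist',d2); print(vision.camera_info('wrist')['xyz'])
for n in('saddle_top','lug'):
  for k in boxes_of('wrist',n)[:2]: print(n,k,W[int(k['location'][1]),int(k['location'][0])])
```

```text
7.1167 [0.56563935 0.03318431 0.0263117 ] [ 1.79995433e+02 -4.70233095e-02  9.89175269e+01] [ 0.24248393  1.3962202  -7.77663413] [ 0.28831738  0.04417186 -0.04144537]
[0.55401441 0.1044211  0.16941776]
lug {'location': [257.6, 54.7], 'conf': 0.89} [0.55296985 0.11387434 0.0994546 ]
```

View pics/s3.png

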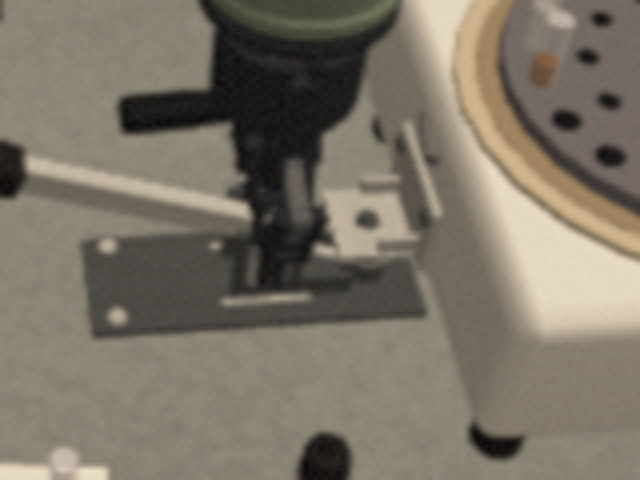

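View pics/w3.png

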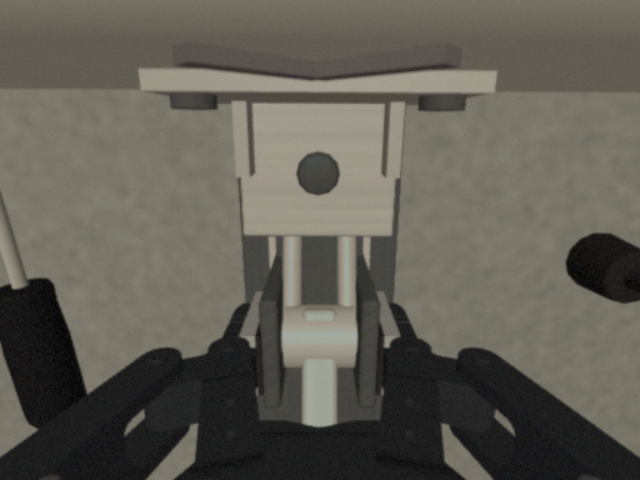

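The wrist picture shows the lug plate over the jack's arms with the bolt at (318,173), i.e. (254.1,138.1) in raw pixels, and the arrowhead above it pointing at it. The lug is square and centred with the jack. The scene crop agrees, with the plate sliding in under the lug.

Run:
```python
from h import *
s=env.observe(); i,M,t=cam('wrist'); a=np.radians(s['tcp_rot'][2]); x=np.array([np.cos(a),np.sin(a)]); y=np.array([-x[1],x[0]])
def at(c,r,z):
    c=(c+.5)/1.25-.5; r=(r+.5)/1.25-.5
    q=M@np.array([(c-i['cx'])/i['fx'],(r-i['cy'])/i['fy'],1]); return (t+q*(z-t[2])/q[2])[:2]
print(s['tool_pos'],s['tcp_rot'])
for n,c,r,z in(('bolt',318,173,.053),('tipL',244,236,.048),('tipR',392,236,.048),('plateface',318,93,.07)):
    p=at(c,r,z); q=p-s['tool_pos'][:2]; print(n,p,'fwd',q@x,'left',q@y)
# same for the saddle as seen before (px 256.6,126 raw at z .0355)
p=at(256.6*1.25,126*1.25,.0345); q=p-s['tool_pos'][:2]; print('saddle',q@x,q@y)
```

```text
[0.56591387 0.03031138 0.02624273] [-1.79990053e+02  3.55915237e-02  9.87681102e+01]
bolt [0.55610006 0.08923023] fwd 0.05972627124469583 left 0.0007177757965486527
tipL [0.53483396 0.06417254] fwd 0.03820313580929735 left 0.025555037235322806
tipR [0.58386    0.07170619] fwd 0.038175417938689137 left -0.02404645206432238
plateface [0.55288141 0.11055397] fwd 0.08129144163832491 left 0.0006483085174142636
saddle 0.06290476440898063 -0.00020506224852048977
```

>>> drive_tool:
  motion:
    - [0,-0.004,-0.002,0,0,0,30]
    - [0,-0.005,-0.004,0,0,0,30]
    - [0,-0.005,-0.006,0,0,0,30]
    - [0,-0.005,-0.008,0,0,0,30]
    - [0,-0.005,-0.008,0,0,0,30]

```text
time: 7.68
tool_pos: [0.5658, 0.0291, 0.0247]
tcp_rot: [-180.0, 0.0, 98.8]
contact_force: [-3.6, -3.3, 4.2]
width: 0.0373
```

>>> drive_tool:
  motion:
    - [0,0,0,0,0,0,45]
    - [0,0,0,0,0,0,60]
    - [0,0,0,0,0,0,80]
    - [0,0,0,0,0,0,85]
    - [0,0,0,0,0,0,85]
    - [0,0,0,0,0,0,85]

```text
time: 8.18
tool_pos: [0.5659, 0.0298, 0.0243]
tcp_rot: [-180.0, -0.0, 98.8]
contact_force: [0.3, 0.9, 0.7]
width: 0.0849
```

Run:
```python
from h import *
im2,d2=vision.grab_frame('wrist'); s=env.observe(); print(s['time'],s['tool_pos'],s['tcp_rot'],s['contact_force'],s['width'])
cv2.imwrite('pics/w4.png',cv2.resize(im2,(640,480)))
W=cloud('wrist',d2); a=np.radians(98.8);x=np.array([np.cos(a),np.sin(a)])
# plate visible z check
Z=W[...,2]; print((Z[150:330:12,150:360:14]*1000).round().astype(int))
```

```text
8.2333 [0.56586202 0.02980097 0.02426149] [-1.79996033e+02 -3.91782579e-04  9.88045294e+01] [0.62079889 0.33727314 0.0831335 ] 0.08495712072355417
[[ 1  0  0 48 48 49 48 49 49 49 50 49  6  0  1]
 [ 0  0  1  7 48 48 48 47 48 48 49 49  7  0  1]
 [ 0  1  0  6 48 48 47 49 49 48 48 48  6 -1  1]
 [ 1  0  0  0  6  6 37  5  7 37  6  6 -1  1  0]
 [ 1 -1  1  0  6 10 40  8  6 39  9  6  0  2  0]
 [ 2  0 -1  1  6 26 40  7  6 41 26  6  1  1  0]
 [ 0  0 -1  1  6 42 43  6  6 44 42  5  2  0  1]
 [ 0  0 -1  0  6 54 45  7  7 46 54  6  0  2  0]
 [45 41  0 -1  7 62 47 47 46 47 62  7  0  0 40]
 [55 42  0  1  6 63 55 54 54 55 62  6  1  1 41]
 [60 44  1  0  7 62 58 59 59 58 63  7  0 -1 42]
 [62 47  0  0  7 62 59 60 60 60 62  6  1  1 44]
 [63  0  1  0  6 62 58 60 59 58 63  6  1  1  0]
 [65  1  1  0  6 62  6 61 62  6 63  7  0  0  0]
 [66  0  1  0  6 63  5 63 62  5 62  7  1  1  1]]
```

View pics/w4.png

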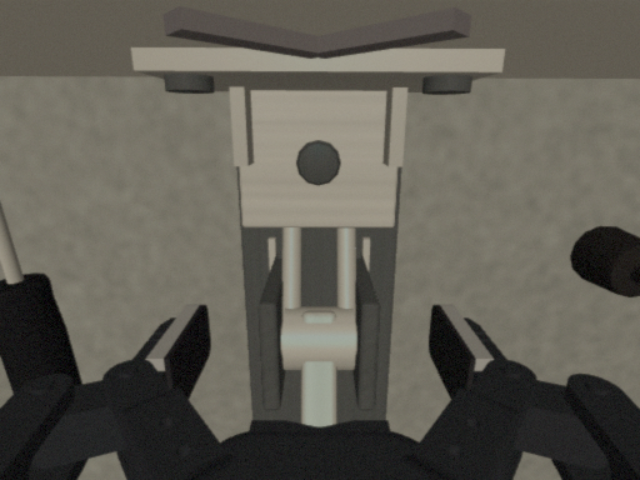

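The jack stands flat (plate z ≈ 6 mm everywhere) and is released. The bolt at (318,162) is on the jack's midline and the arrowhead at (318,45) points at it. Lift clear, close the jaws, go over the grip.

>>> drive_tool:
  motion:
    - [0,0,0.08,0,0,0,85]
    - [0,0,0.2,0,0,0,85]
    - [0,0,0.36,0,0,0,85]
    - [0,0,0.52,0,0,0,85]
    - [0,0,0.68,0,0,0,0]
    - [0,0,0.8,0,0,0,0]
    - [0,0,0.8,0,0,0,0]

```text
time: 8.82
tool_pos: [0.5676, 0.0301, 0.2299]
tcp_rot: [179.6, 0.0, 98.8]
contact_force: [-0.7, -0.6, 0.9]
width: 0.051
```

>>> drive_tool:
  motion:
    - [0.02,-0.12,0,0,0,0,0]
    - [0.04,-0.27,0,0,0,0,0]
    - [0.06,-0.42,0,0,0,0,0]
    - [0.085,-0.57,0,0,0,0,0]
    - [0.104,-0.68,0,0,0,0,0]
    - [0.104,-0.68,-0.1,0,0,0,0]
    - [0.104,-0.68,-0.2,0,0,0,0]
    - [0.104,-0.68,-0.24,0,0,0,0]

```text
time: 9.48
tool_pos: [0.5907, -0.1404, 0.1614]
tcp_rot: [-179.8, -0.1, 98.8]
contact_force: [-0.4, -0.4, 0.1]
width: -0.0
```

Run:
```python
from h import *
im,d=vision.grab_frame('wrist'); s=env.observe(); print(s['time'],s['tool_pos'],s['tcp_rot'],s['contact_force'],s['width'])
W=cloud('wrist',d); Z=W[...,2]
im,d=vision.grab_frame('scene'); V=cloud('scene',d)
for cn,C in(('wrist',W),('scene',V)):
  for n in('saddle_top','lug','jack_mid','grip'):
    for b in (boxes_of(cn,n))[:1]: print(cn,n,b,C[int(b['location'][1]),int(b['location'][0])])
a=np.radians(98.8);x=np.array([np.cos(a),np.sin(a)]);y=np.array([-x[1],x[0]]);o=np.array([.5657,.030])
q=W[...,:2]-o;f=q@x;l=q@y
def rg(m,n): 
    if m.sum(): print(n,m.sum(),'fwd',np.percentile(f[m],[2,98]).round(4),'left',np.percentile(l[m],[2,98]).round(4),'z',np.median(Z[m]).round(4))
rg((Z>.057)&(Z<.067)&(abs(f)<.03)&(abs(l)>.012)&(abs(l)<.03),'cheeks')
rg((Z>.043)&(Z<.053)&(f>.03)&(f<.09)&(abs(l)<.03),'lug')
rg((Z>.05)&(Z<.1)&(f>-.13)&(f<-.04)&(abs(l)<.03),'handle')
cv2.imwrite('pics/s5.png',cv2.resize(im[100:300,130:400],None,fx=2.9,fy=2.9))
```

```text
9.5333 [ 0.59056575 -0.13997209  0.16101686] [-1.79758875e+02 -8.92104305e-02  9.88163095e+01] [-0.54913541  0.05739116 -1.96038413] 0.00011539785522119782
wrist saddle_top {'location': [355.5, 330.2], 'conf': 0.7} [ 0.71983145 -0.28302816  0.03743634]
wrist jack_mid {'location': [257.3, 74.7], 'conf': 0.68} [ 0.57728116 -0.05044079  0.09016283]
wrist grip {'location': [257.7, 160.5], 'conf': 0.65} [ 0.58544758 -0.10297632  0.11430876]
scene saddle_top {'location': [216.4, 285.6], 'conf': 0.31} [ 0.7729225  -0.13612146  0.04882148]
scene lug {'location': [417.7, 194.1], 'conf': 0.93} [0.60678243 0.23361258 0.1484909 ]
scene jack_mid {'location': [283.5, 211.2], 'conf': 0.86} [ 0.5449815  -0.01444291  0.00477204]
scene grip {'location': [245.7, 196.7], 'conf': 0.64} [ 0.59178923 -0.09796249  0.10060548]
handle 1788 fwd [-0.1034 -0.0415] left [-0.0051  0.0063] z 0.0873
```

View pics/s5.png

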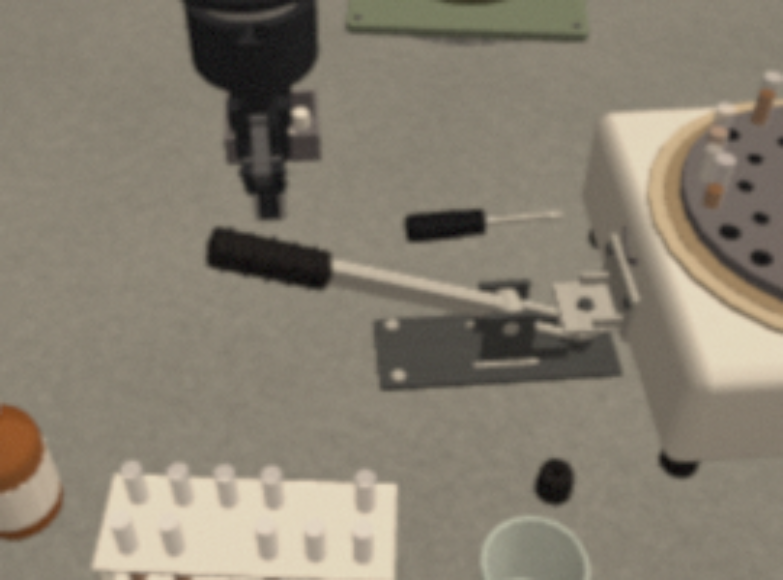

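The scene crop shows the jack under the lug with the shut fingers at (268,210) above the grip (268,255), and nothing else moved. Press slowly.

>>> drive_tool:
  motion:
    - [0,0,-0.02,0,0,0,0]
    - [0,0,-0.04,0,0,0,0]
    - [0,0,-0.06,0,0,0,0]
    - [0,0,-0.08,0,0,0,0]
    - [0,0,-0.095,0,0,0,0]
    - [0,0,-0.11,0,0,0,0]
    - [0,0,-0.12,0,0,0,0]
    - [0,0,-0.12,0,0,0,0]

```text
time: 10.65
tool_pos: [0.5917, -0.1401, 0.1337]
tcp_rot: [-180.0, -0.0, 98.8]
contact_force: [0.2, 1.0, 0.1]
width: -0.0
```

>>> drive_tool:
  motion:
    - [0.001,-0.003,-0.012,0,0,0,0]
    - [0.001,-0.008,-0.026,0,0,0,0]
    - [0.002,-0.013,-0.04,0,0,0,0]
    - [0.003,-0.018,-0.054,0,0,0,0]
    - [0.004,-0.023,-0.068,0,0,0,0]
    - [0.004,-0.028,-0.082,0,0,0,0]
    - [0.005,-0.033,-0.096,0,0,0,0]
    - [0.006,-0.037,-0.11,0,0,0,0]

```text
time: 11.32
tool_pos: [0.5933, -0.1496, 0.1064]
tcp_rot: [-180.0, -0.0, 98.8]
contact_force: [0.1, 0.1, 7.9]
width: -0.0001
```

>>> drive_tool:
  motion:
    - [0.001,-0.003,-0.01,0,0,0,0]
    - [0.001,-0.006,-0.022,0,0,0,0]
    - [0.002,-0.009,-0.034,0,0,0,0]
    - [0.002,-0.012,-0.046,0,0,0,0]
    - [0.003,-0.015,-0.058,0,0,0,0]
    - [0.003,-0.017,-0.07,0,0,0,0]
    - [0.003,-0.019,-0.082,0,0,0,0]
    - [0.003,-0.021,-0.092,0,0,0,0]

```text
time: 11.98
tool_pos: [0.5942, -0.155, 0.0838]
tcp_rot: [180.0, 0.0, 98.8]
contact_force: [-1.2, -1.1, 8.0]
width: -0.0002
```

>>> drive_tool:
  motion:
    - [0,-0.002,-0.01,0,0,0,0]
    - [0,-0.003,-0.02,0,0,0,0]
    - [0.001,-0.004,-0.03,0,0,0,0]
    - [0.001,-0.005,-0.038,0,0,0,0]
    - [0.001,-0.005,-0.044,0,0,0,0]
    - [0.001,-0.005,-0.048,0,0,0,0]
    - [0.001,-0.005,-0.048,0,0,0,0]
    - [0.001,-0.005,-0.048,0,0,0,0]

```text
time: 12.65
tool_pos: [0.5945, -0.1567, 0.072]
tcp_rot: [180.0, 0.1, 98.8]
contact_force: [-1.5, -2.8, 8.2]
width: 0.0001
```

Run:
```python
from h import *
im,d=vision.grab_frame('scene'); s=env.observe(); print(s['time'],s['tool_pos'],s['tcp_rot'],s['contact_force'],s['width'])
z=s['tool_pos'][2]-.0005
from scipy.optimize import brentq
th=brentq(lambda t:.048+.19*np.sin(t)+.011*np.cos(t)-z,-.1,.5); print('lever',.38-th)
cv2.imwrite('pics/s6.png',cv2.resize(im[100:300,130:400],None,fx=2.9,fy=2.9))
im,d=vision.grab_frame('top'); W=cloud('top',d); Z=W[...,2]; v,u=np.mgrid[:384,:512]
W0=cloud('top',np.load('top0.npy'))
for n,M in(('lug',(slice(194,206),slice(172,186))),):
    print(n,np.median(W0[M][...,2]),np.median(W[M][...,2]))
m=(u>150)&(u<172)&(v>145)&(v<265)&(Z>.07)&(Z<.095);P=W[m];print('face',P.mean(0))
```

```text
12.7 [ 0.59450037 -0.15673582  0.07203697] [1.79981256e+02 6.98523740e-02 9.87811529e+01] [-0.81394255 -3.62712582  8.21914968] -0.0001521783142412453
lever 0.3138410178181287
lug 0.04817323863690953 0.05880351924357369
face [0.55455954 0.1177643  0.08331217]
```

View pics/s6.png

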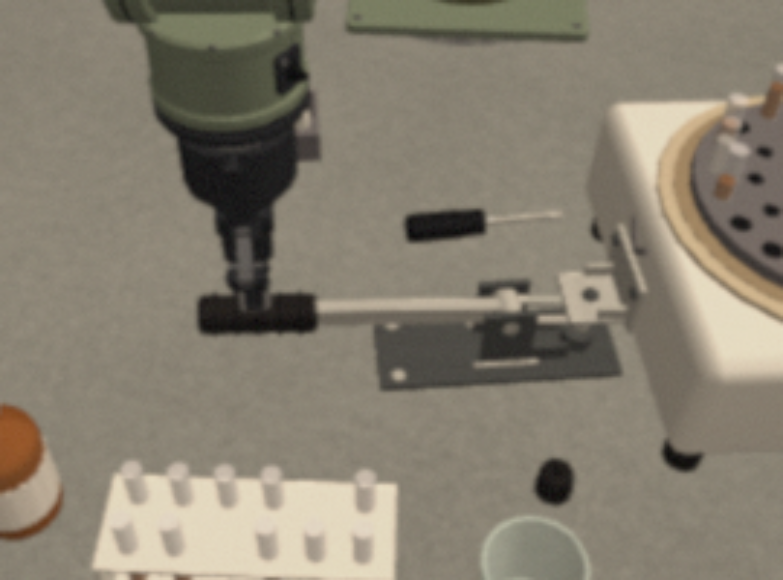

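The scene crop shows the handle about level with the fingers at (255,298) on the grip, the jack plate at unchanged pixels, and the lug raised. Top depth gives a lug rise of 10.6 mm (48.2 to 58.8) and a lever of about 0.31 rad. Let it settle, then hand in.

>>> drive_tool:
  motion:
    - [0,0,0,0,0,0,0]
    - [0,0,0,0,0,0,0]
    - [0,0,0,0,0,0,0]
    - [0,0,0,0,0,0,0]
    - [0,0,0,0,0,0,0]
    - [0,0,0,0,0,0,0]

```text
time: 13.25
tool_pos: [0.5945, -0.1567, 0.0721]
tcp_rot: [180.0, 0.1, 98.8]
contact_force: [-0.1, -3.9, 8.2]
width: 0.0003
```

Run:
```python
from h import *
s=env.observe(); print(s['time'],s['tool_pos'],s['contact_force'],abs(s['dq']).max())
im,d=vision.grab_frame('top'); W=cloud('top',d); print(np.median(W[194:206,172:186,2]))
print(ticket.finish_job())
```

```text
13.25 [ 0.5945105  -0.15673867  0.07206423] [-0.06217299 -3.87254015  8.23220108] 0.14173009104175152
0.05893411082523614
the job is handed in; nothing more can be done
None
```

I carried the jack over, set it flat under the lug, and pressed the handle down slowly. The job was handed in at about 13.3 s with the shut fingers still holding the handle down and the sampler up. The hand-in gives no verdict.

**Last checks:**
- **Saddle position:** before lifting, the saddle was an estimated 1–3 mm from the pad's middle, and the jack stood flat. I did not measure the centring again under load, but the jack's plate had not shifted in the last scene picture.
- **Lift:** the lug pad rose about 10.7 mm and the handle is at about 0.31 rad, worked out from the fingertip height. By the task's figures that puts the feet about 9 mm clear; I did not measure the feet directly.
- **Hold:** the fingers press down with a steady 8.2 N. There is also a small sideways drag of 3.9 N along the handle.
- **Surroundings:** the robot stayed clear of the sampler, and the other things on the bench show no movement in the pictures.

**Disagreements:**
- **Bolt position:** the top and scene cameras differed by about 4 mm in x. The wrist camera's reading fell between them, within 1 mm of the position I used.
- **Lug detections:** the detector's "lug" hits in the fixed cameras landed on the sampler's body, so I took the lug from the bolt and plate edges instead.

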